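# Air the seedlings: fold out, crank, fold away

## Task

Air the seedlings in the classroom propagator: on the grey gearbox beside it, swing the folded crank handle up until it stands upright, then crank it clockwise (seen from above) by the upright handle until the roof vent is fully open. Then fold the handle flat onto the crank arm again and let go.

Things in the scene. Friction and masses are not known exactly. Their poses are not given: they have to be found in the camera images.
- propagator: Fixed clear seedling case with roof vent and a grey gearbox (90 mm cube). Origin: on the bench under the vertical crank axis (gearbox centre). Case 360 x 220 mm, 132 high, starts 200 mm from the axis to +y. Steel crank arm, 16 mm wide, top 129, underside 121 mm high, open below but for a 28 mm hub. Handle hinge at the arm's end: 85 mm from the axis, 145 mm high, between cheeks 26 wide, top 153.
- crank (a joint): Crank arm's turn about the vertical axis, rad. 0: arm along the propagator's +x, vent shut. Grows clockwise seen from above (arm to -y at 1.57) to a stop at 3.14 (arm to -x): vent fully open. Starts at 0 to 0.35. Stays where left; takes about 2 to 4 N at the handle. The vent flap follows by gearing, 0.25 rad per rad.
- handle (a joint): Handle's fold about the level hinge square to the arm, rad. 0: folded flat over the arm, knob towards the crank axis, centre line 145 mm high (stop). 1.57: upright over the hinge (stop). Stays where left; 1 N at the knob moves it. Steel stem 12 mm thick ending in a black ball knob, 28 mm diameter, centre 60 mm from the hinge. The arm below is narrower than the knob, so fingers can straddle both.
- knob (a point): Centre of the black ball knob (28 mm diameter) on the handle's free end, 60 mm from the hinge; moves with the handle. Axes: x along the handle from knob to hinge, y along the hinge axis. The ball swivels freely on the stem's end, so it can be held firmly while the handle folds or the crank turns.

How it is judged (in metres and radians):
On the way, in this order (a step that is already met when the one before it is completed fails the run):
1. the handle is swung up, before the crank has been turned far (value of joint handle above 1.3 rad and value of joint crank below 1 rad), for 0.1 s.
2. the crank is turned through half by the upright handle (value of joint handle above 1.1 rad and value of joint crank between 1.4 and 2.6 rad), for 0.05 s.
3. the vent is fully open with the handle still up (value of joint handle above 1.1 rad and value of joint crank above 2.9 rad), for 0.1 s.
At the end, for the whole second after the job is handed in: The crank stands at its open stop (within 0.24 rad) and at rest, so the vent is fully open, and the handle is folded flat on the arm (within 0.2 rad) (value of joint handle below 0.2 rad and value of joint crank above 2.9 rad and velocity of joint crank between -0.05 and 0.05 rad/s); the robot touches nothing.
It also fails if it takes over 51 s, if anything falls off the work surface, if the arm or the gripper's body presses on something with over 40 N, if the wrist force passes 120 N, or if a joint passes its speed limit or range.

## Robot

A 6-joint arm with a two-finger parallel gripper is mounted at the origin on the work surface. World frame = base frame: x ahead of the robot, y to its left, z up, the work surface at z = 0. Lengths are in m, angles in degrees, forces in N, time in s.
With the tool pointing down it reaches from about 0.35 to 0.875 m from the base axis. Payload 4.2 kg.
Tool frame: the origin (TCP) lies where the fingers leave the gripper's body, on its centre line; the fingertips stand 70 mm ahead of it and the grasp point (between the pads) lies 51 mm ahead of it; z points along the fingers, y is the direction in which the jaws open and shut (so a half turn about z gives the same grasp; the last joint's range is limited). The gripper opens to 87 mm and grips with 3 to 60 N. Pads are 19 mm wide; open, the fingers measure 117 mm over their backs; the gripper's body (75 mm by 190 mm) begins 51 mm behind the grasp point.
Start: joints at [87.41, 22.042, 0.453, 0, -68.411, -14.817], TCP at [0.187, 0.596, 0.292] pointing down, gripper open.
Joint ranges: [-179.83, 179.83], [-69.29, 118.12], [-61.27, 80.66], [-181.25, 117.63], [-171.15, -9.14], [-177.46, 177.46]. Speed limits (degrees/s): [159.86, 159.86, 180, 180, 180, 180].

## Interface

Orientations are given as a 3x3 rotation matrix whose columns are the frame's x, y, z axes.
In Python, from station import sense, capture, camera_model, finish_job gives the robot as it stands.
- The arm moves only by the shell command python3 -m inch 'ROWS'. ROWS is JSON, a list of rows, each an object with "hand": the closure, from 0 (fully open) to 1 (shut); "slide": the shift along the world's x, y, z in cm, a list of three; "yaw": the turn about the world's z in rad. A call has 1 to 10 rows; each row is the pose to reach, as a shift and turn from the pose commanded when the call began; what a row does not reach only later rows make up. A row lasts 1/8 s, in which the tool goes at most 62.5 mm and 10.7 degrees, less where a joint would pass 70% of its speed; a pose out of reach is approached as far as the arm can. A call with a gripper value outside its range is refused whole. The fingers move at their own pace and stop on an object; the grip force is fixed at half the most. Time passes only in rows, so rows that repeat a pose let the fingers close. It gives the time, the measured TCP pose, the force and the opening at its end, in the units of the state.
- sense(): the state, without advancing time (a new reading comes with each control period).
- capture(name): name is "scene" or "top" or "wrist"; returns the picture (384x512x3 uint8, blue, green, red); there is no depth.
- camera_model(name): a dict with "mtx" (3x3 intrinsics, pixels), "k1" (the pictures are not rectified: a ray, as slopes to the right and down, at radius r is drawn at 1 + k1 r^2 times it, then the intrinsics apply), "xyz" and "orientation" of the camera in the world; the wrist camera has in their place "tool_from_camera" (4x4, takes a point from camera to tool coordinates, whose origin is the TCP and whose axes are the flange's). Camera axes: x right, y up, looking along -z (the intrinsics and any distortion apply to the point x, -y, -z); pixel columns grow to the right and rows downward; lengths in m; the calibration is good to about 2 mm. A picture is of the moment at which its call begins: read the wrist's pose just before it. camera_model takes no time and is no camera call.
- finish_job(): hands the job in, once; it reports no verdict.
The state is a dict: "time_s": time; "joints": joint angles; "joint_velocities": joint speeds; "effort": joint torques, N m; "tcp_pos": TCP position; "ee_rot": TCP orientation; "wrist_force": force on the tool from outside, world axes, zero at the start; "moment": the same for the moment, N m; "gripper_width": opening from 0.0 (shut) to 1.0 (fully open).
Only numpy, scipy, OpenCV 4.12 (cv2) and the standard library are available. Lean on these libraries where they do the work, as an engineer would, in place of code of your own. Each camera call takes 0.05 s, during which the arm holds its last target. There are 200 camera calls.

## Working session

There is one attempt and no reset: what is moved stays moved. The work goes in short steps, Python scripts to look and compute and a shell command to move; the robot and the scene stay as the last step left them, time stands still between calls to the robot, and variables do not carry over. Pictures are saved under pics/ and viewed, about 8 in all and at most 12, crops included, and the job is handed in when it is done.

```bash
mkdir -p pics; cat > h.py <<'E'
import numpy as np, cv2
from station import sense, capture, camera_model
def ray(name,u,v,s=None):
    m=camera_model(name);K=np.array(m["mtx"])
    d=np.linalg.inv(K)@[u,v,1.];p=d[:2].copy();q=p.copy()
    for _ in range(30): q=p/(1+m["k1"]*(q@q))
    c=np.array([q[0],-q[1],-1.])
    if name=="wrist":
        T=np.array(m["tool_from_camera"]);R=np.array(s["ee_rot"])
        return np.array(s["tcp_pos"])+R@T[:3,3],R@T[:3,:3]@c
    return np.array(m["xyz"]),np.array(m["orientation"])@c
def atz(name,u,v,z,s=None):
    o,d=ray(name,u,v,s);return o+d*(z-o[2])/d[2]
def proj(name,P,s=None):
    m=camera_model(name);K=np.array(m["mtx"])
    if name=="wrist":
        T=np.array(m["tool_from_camera"]);R=np.array(s["ee_rot"]);o=np.array(s["tcp_pos"])+R@T[:3,3];Rc=R@T[:3,:3]
    else: o=np.array(m["xyz"]);Rc=np.array(m["orientation"])
    c=Rc.T@(np.array(P)-o);q=np.array([c[0],-c[1]])/-c[2];q*=1+m["k1"]*(q@q)
    return (K@[q[0],q[1],1])[:2]
E
python3 - <<'E'
from h import *
s=sense();print(s["time_s"],s["tcp_pos"],s["ee_rot"],s["gripper_width"])
for n in("top","scene","wrist"):
    print(n,camera_model(n)); 
a=capture("top");b=capture("wrist");cv2.imwrite("pics/top.png",a);cv2.imwrite("pics/w.png",b);cv2.imwrite("pics/sc.png",capture("scene"))
E
```

```text
0.0 [0.18680845 0.59595802 0.2911699 ] [[ 9.54139535e-01 -2.99361674e-01 -5.79395597e-04]
 [-2.99362228e-01 -9.54137333e-01 -2.05096419e-03]
 [ 6.11571026e-05  2.13035517e-03 -9.99997729e-01]] 1.0025014418189808
top {'mtx': array([[431.60547059,   0.        , 253.71798668],
       [  0.        , 431.60547059, 180.29935431],
       [  0.        ,   0.        ,   1.        ]]), 'k1': -0.029692204384720224, 'xyz': array([ 0.54335215, -0.0458079 ,  0.75923807]), 'orientation': array([[-0.01106115,  0.99407843, -0.10810054],
       [-0.99991996, -0.01166022, -0.00491127],
       [-0.00614266,  0.10803756,  0.99412784]])}
scene {'mtx': array([[409.99094958,   0.        , 254.08710719],
       [  0.        , 409.99094958, 193.07137889],
       [  0.        ,   0.        ,   1.        ]]), 'k1': -0.018019006198047423, 'xyz': array([ 0.93375861, -0.20154466,  0.66524222]), 'orientation': array([[ 0.38194378, -0.75785021,  0.52894423],
       [ 0.92414104,  0.31880404, -0.21054055],
       [-0.00907136,  0.56923373,  0.8221257 ]])}
wrist {'mtx': array([[282.6694509,   0.       , 254.8343949],
       [  0.       , 282.6694509, 190.8523637],
       [  0.       ,   0.       ,   1.       ]]), 'k1': -0.03116729175040956, 'tool_from_camera': array([[-8.71408941e-04,  9.68601421e-01,  2.48617231e-01,
         6.83926960e-02],
       [ 9.99999042e-01,  1.11134366e-03, -8.24725389e-04,
         6.87304866e-04],
       [-1.07512937e-03,  2.48616275e-01, -9.68601462e-01,
        -9.31940337e-02],
       [ 0.00000000e+00,  0.00000000e+00,  0.00000000e+00,
         1.00000000e+00]])}
```

View pics/top.png

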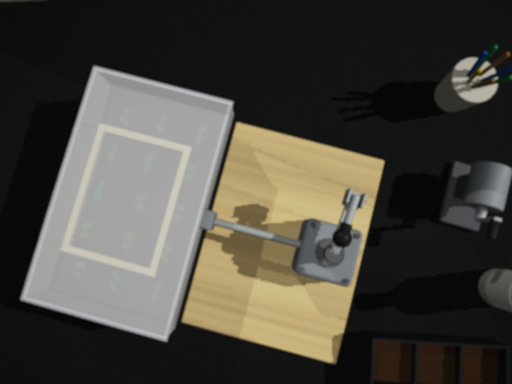

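View pics/sc.png

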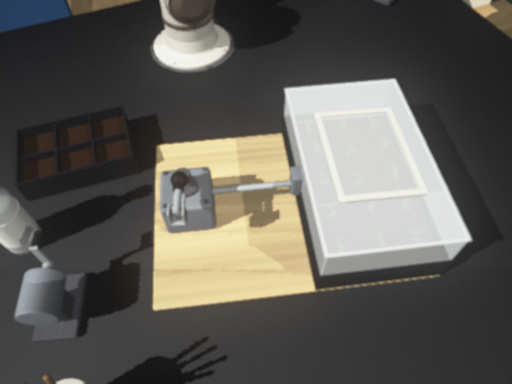

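The top view shows the gearbox top, with corners at about (308,220), (361,232), (350,284) and (294,270). The knob is at (343,236) and the hinge cheeks at (355,198). The scene view agrees: the handle is folded, with the knob at (181,180).

```bash
python3 - <<'E'
from h import *
c=[atz("top",u,v,.09) for u,v in((308,220),(361,232),(350,284),(294,270))]
print("box edges",[np.linalg.norm(c[i]-c[i-1]) for i in range(4)]);ax=np.mean(c,0);print("axis",ax)
k=atz("top",343,236,.145);h=atz("top",355,198,.15);print("knob",k,"hinge",h,np.linalg.norm((k-h)[:2]))
o1,d1=ray("top",343,236);o2,d2=ray("scene",181,180)
t=np.linalg.lstsq(np.c_[d1,-d2],o2-o1,rcond=None)[0];print("tri",o1+d1*t[0],o2+d2*t[1])
# case corners rim z .132, near edge
a,b=[atz("top",u,v,.132) for u,v in((232,101),(168,338))]
x=(a-b)/np.linalg.norm(a-b);print("case len",np.linalg.norm(a-b),"yaw x",np.arctan2(x[1],x[0]))
y=np.array([-x[1],x[0]]);m=(a+b)[:2]/2;print("axis from case",m-200e-3*y)
v=(h-ax)[:2];print("arm",np.linalg.norm(v),np.arctan2(v[1],v[0]))
v=(h-k)[:2];print("handle ang",np.arctan2(v[1],v[0]))
s=sense();Y=s["ee_rot"][:,1];print("jaw",np.arctan2(Y[1],Y[0]))
img=cv2.imread("pics/top.png");cv2.imwrite("pics/topc.png",cv2.resize(img[170:300,270:400],None,fx=4.5,fy=4.5,interpolation=2))
E
```

```text
box edges [np.float64(0.07928095124336264), np.float64(0.08355739010840495), np.float64(0.08088744624818466), np.float64(0.08770363179884909)]
axis [ 0.50519179 -0.1555936   0.09      ]
knob [ 0.5295325  -0.16799728  0.145     ] hinge [ 0.582747   -0.18571908  0.15      ] 0.05608783151065822
tri [ 0.52953244 -0.16799785  0.14499714] [ 0.53050386 -0.16527853  0.14443434]
case len 0.35481233446792787 yaw x -0.2641112090437737
axis from case [ 0.50761702 -0.15834026]
arm 0.08320068693102092 -0.3705006809746104
handle ang -0.3214737988367045
jaw -1.874692843615867
```

View pics/topc.png

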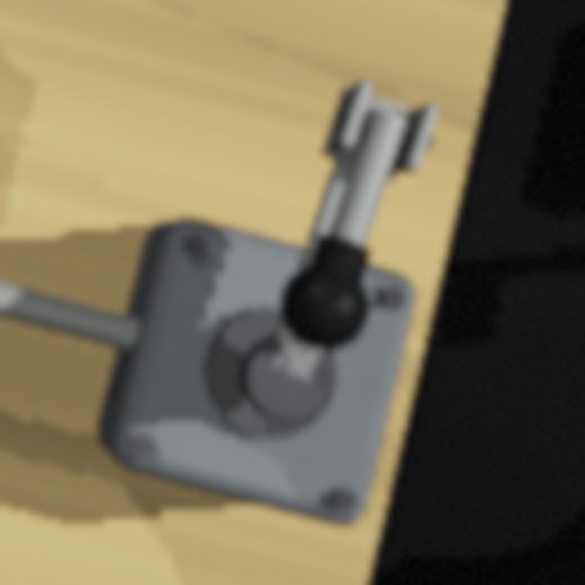

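Two views agree on the knob at about (0.530, -0.167, 0.145), and the axis is at about (0.506, -0.157). The arm points at -0.345 rad, so the crank is at about 0.08. I'll move above the knob.

```bash
python3 -m inch '[{"hand":0,"slide":[34.3,-76.3,0],"yaw":-0.04},{"hand":0,"slide":[34.3,-76.3,0],"yaw":-0.04},{"hand":0,"slide":[34.3,-76.3,0],"yaw":-0.04},{"hand":0,"slide":[34.3,-76.3,0],"yaw":-0.04},{"hand":0,"slide":[34.3,-76.3,0],"yaw":-0.04},{"hand":0,"slide":[34.3,-76.3,0],"yaw":-0.04},{"hand":0,"slide":[34.3,-76.3,0],"yaw":-0.04},{"hand":0,"slide":[34.3,-76.3,0],"yaw":-0.04},{"hand":0,"slide":[34.3,-76.3,0],"yaw":-0.04},{"hand":0,"slide":[34.3,-76.3,0],"yaw":-0.04}]'
```

```text
time_s: 1.4
tcp_pos: [0.4436, 0.0243, 0.2925]
ee_rot: [[0.942, -0.337, 0.001], [-0.337, -0.942, 0.0], [0.001, -0.001, -1.0]]
wrist_force: [0.1, 0.1, -0.8]
gripper_width: 1.001
```

```bash
python3 -m inch '[{"hand":0,"slide":[8.6,-19.1,0],"yaw":0},{"hand":0,"slide":[8.6,-19.1,0],"yaw":0},{"hand":0,"slide":[8.6,-19.1,0],"yaw":0},{"hand":0,"slide":[8.6,-19.1,0],"yaw":0},{"hand":0,"slide":[8.6,-19.1,0],"yaw":0},{"hand":0,"slide":[8.6,-19.1,0],"yaw":0}]'; python3 - <<'E'
from h import *
s=sense();print(s["tcp_pos"])
b=capture("wrist")
cv2.imwrite("pics/w1.png",b)
A=np.array([.506,-.157])
for th in(-.345,):
    u=np.array([np.cos(th),np.sin(th)])
    print("exp knob",proj("wrist",[*(A+.025*u),.145],s),"hinge",proj("wrist",[*(A+.085*u),.153],s),"axis",proj("wrist",[*A,.129],s))
E
```

```text
time_s: 2.15
tcp_pos: [0.5287, -0.1642, 0.292]
ee_rot: [[0.942, -0.337, -0.001], [-0.337, -0.942, 0.0], [-0.001, -0.0, -1.0]]
wrist_force: [-0.5, -0.5, 0.6]
gripper_width: 1.002
[ 0.52874591 -0.16415637  0.29200685]
exp knob [254.96058833 196.87198404] hinge [255.02373535 127.59324144] axis [254.91982494 217.46722951]
```

View pics/w1.png

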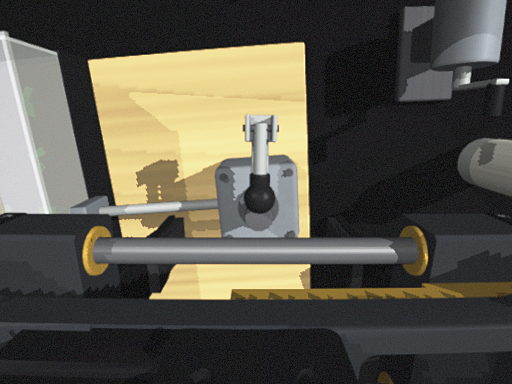

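Wrist view: knob at (260,194), hinge cheeks at (261,128), and the arm runs nearly straight up the picture. The yaw is good, with a lateral offset of about 4 mm.

```bash
python3 - <<'E'
from h import *
s=sense();k=atz("wrist",260,194,.145,s);h=atz("wrist",261,128,.153,s);v=(h-k)[:2]
print(k,h,np.linalg.norm(v),np.arctan2(v[1],v[0]));u=v/np.linalg.norm(v);print("axis",h[:2]-.085*u, k[:2]-.025*u)
print("delta",(k-s["tcp_pos"])*100)
E
```

```text
[ 0.53051774 -0.17016673  0.145     ] [ 0.58415635 -0.18978624  0.153     ] 0.05711414509477367 -0.35065604204309375
axis [ 0.50432881 -0.16058755] [ 0.50703905 -0.16157888]
delta [  0.17582834  -0.63513159 -14.72552918]
```

```bash
python3 -m inch '[{"hand":0,"slide":[0.15,-0.5,-5],"yaw":0},{"hand":0,"slide":[0.15,-0.5,-8],"yaw":0},{"hand":0,"slide":[0.15,-0.5,-9.6],"yaw":0},{"hand":0,"slide":[0.15,-0.5,-9.6],"yaw":0},{"hand":0.5,"slide":[0.15,-0.5,-9.6],"yaw":0},{"hand":1,"slide":[0.15,-0.5,-9.6],"yaw":0},{"hand":1,"slide":[0.15,-0.5,-9.6],"yaw":0},{"hand":1,"slide":[0.15,-0.5,-9.6],"yaw":0},{"hand":1,"slide":[0.15,-0.5,-9.6],"yaw":0},{"hand":1,"slide":[0.15,-0.5,-9.6],"yaw":0}]'; python3 - <<'E'
from h import *
s=sense();print(s["tcp_pos"],s["gripper_width"]*87)
cv2.imwrite("pics/w2.png",capture("wrist"))
E
```

```text
time_s: 3.45
tcp_pos: [0.5307, -0.1697, 0.1962]
ee_rot: [[0.941, -0.337, -0.0], [-0.337, -0.941, -0.0], [-0.0, 0.0, -1.0]]
wrist_force: [-0.5, -0.6, 0.5]
gripper_width: 0.401
[ 0.53067149 -0.16971611  0.19624498] 34.911363460839205
```

Still closing at 35 mm.

```bash
python3 -m inch '[{"hand":1,"slide":[0,0,0],"yaw":0},{"hand":1,"slide":[0,0,0],"yaw":0},{"hand":1,"slide":[0,0,0],"yaw":0}]'; python3 - <<'E'
from h import *
s=sense();print(s["tcp_pos"],s["gripper_width"]*87)
cv2.imwrite("pics/w2.png",capture("wrist"))
E
```

```text
time_s: 3.88
tcp_pos: [0.5309, -0.1693, 0.1962]
ee_rot: [[0.942, -0.337, 0.0], [-0.337, -0.942, 0.0], [0.0, -0.001, -1.0]]
wrist_force: [0.5, 3.2, -0.2]
gripper_width: 0.301
[ 0.5308542  -0.16934532  0.19617435] 26.195415062671657
```

View pics/w2.png

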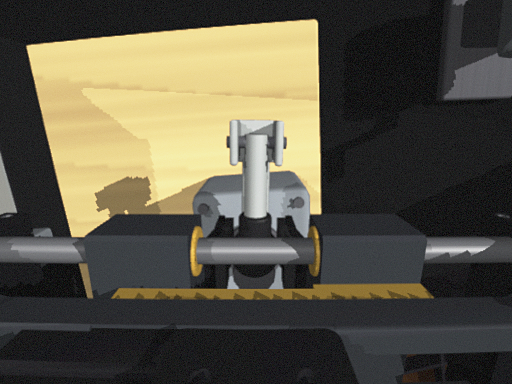

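The wrist view shows the knob between the fingers at about (257,235) and the cheeks at (258,143). The grip has closed to about 26 mm, so the ball is held. I'll swing it up along the 60 mm arc.

```bash
python3 -m inch '[{"hand":1,"slide":[0.09,-0.03,1.04],"yaw":0},{"hand":1,"slide":[0.34,-0.12,2.05],"yaw":0},{"hand":1,"slide":[0.76,-0.27,3.0],"yaw":0},{"hand":1,"slide":[1.32,-0.48,3.86],"yaw":0},{"hand":1,"slide":[2.01,-0.73,4.6],"yaw":0},{"hand":1,"slide":[2.82,-1.03,5.2],"yaw":0},{"hand":1,"slide":[3.71,-1.35,5.64],"yaw":0},{"hand":1,"slide":[4.66,-1.69,5.91],"yaw":0},{"hand":1,"slide":[5.5,-2.0,6.0],"yaw":0},{"hand":1,"slide":[5.5,-2.0,6.0],"yaw":0}]'; python3 - <<'E'
from h import *
s=sense();print(s["tcp_pos"],s["gripper_width"]*87)
w=capture("wrist");t=capture("scene")
cv2.imwrite("pics/w3.png",np.hstack([cv2.resize(w,(448,336)),cv2.resize(t[100:300,90:300],(352,336))]))
E
```

```text
time_s: 5.18
tcp_pos: [0.5863, -0.1905, 0.2562]
ee_rot: [[0.941, -0.337, 0.0], [-0.337, -0.941, -0.001], [0.001, 0.001, -1.0]]
wrist_force: [0.3, -1.4, -0.4]
gripper_width: 0.302
[ 0.58634501 -0.19051176  0.25624193] 26.240407580516194
```

View pics/w3.png

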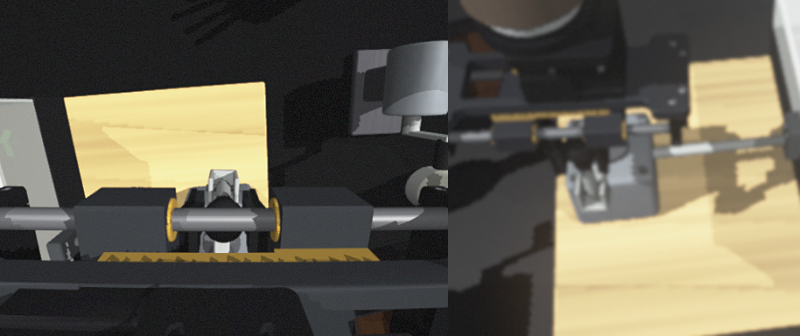

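The handle is upright: the cheeks sit directly below the knob and the TCP is at the predicted hinge, with low forces. The axis fits at (0.507, -0.161) and the knob radius is 0.0846. Next I'll work out the cranking circle.

```bash
cat > circ.py <<'E'
import numpy as np,sys
from station import sense
p=np.array(sense()["tcp_pos"][:2]);A=np.array([.507,-.161]);v=p-A
a0=np.arctan2(v[1],v[0])
if a0>0:a0-=2*np.pi
end=float(sys.argv[1]);n=int(sys.argv[2]);print("crank now",-a0-.264,"R",np.hypot(*v))
for a in np.linspace(a0,-.264-end,n+1)[1:]:
    print(np.round((A+.0838*np.array([np.cos(a),np.sin(a)])-p)*100,2).tolist(),end=" ")
E
python3 circ.py 1.1 10
```

```text
crank now 0.0909451033638703 R 0.08396540025135979
[-0.35, -0.77] [-0.76, -1.51] [-1.24, -2.2] [-1.79, -2.85] [-2.4, -3.43] [-3.07, -3.95] [-3.79, -4.4] [-4.54, -4.77] [-5.34, -5.07] [-6.15, -5.28]
```

```bash
python3 -m inch '[{"hand":1,"slide":[-0.35,-0.77,0],"yaw":0},{"hand":1,"slide":[-0.76,-1.51,0],"yaw":0},{"hand":1,"slide":[-1.24,-2.2,0],"yaw":0},{"hand":1,"slide":[-1.79,-2.85,0],"yaw":0},{"hand":1,"slide":[-2.4,-3.43,0],"yaw":0},{"hand":1,"slide":[-3.07,-3.95,0],"yaw":0},{"hand":1,"slide":[-3.79,-4.4,0],"yaw":0},{"hand":1,"slide":[-4.54,-4.77,0],"yaw":0},{"hand":1,"slide":[-5.34,-5.07,0],"yaw":0},{"hand":1,"slide":[-6.15,-5.28,0],"yaw":0}]'; python3 circ.py 2.1 10;python3 - <<'E'
from h import *
w=capture("wrist");t=capture("scene")
cv2.imwrite("pics/w4.png",np.hstack([cv2.resize(w,(448,336)),cv2.resize(t[100:300,90:300],(352,336))]))
E
```

```text
time_s: 6.52
tcp_pos: [0.5237, -0.2427, 0.2563]
ee_rot: [[0.941, -0.337, 0.0], [-0.337, -0.941, -0.0], [0.0, 0.0, -1.0]]
wrist_force: [3.3, 1.3, -1.7]
gripper_width: 0.298
crank now 1.1050542960007168 R 0.08343187429845751
[-0.82, -0.16] [-1.65, -0.21] [-2.48, -0.17] [-3.31, -0.05] [-4.11, 0.16] [-4.9, 0.44] [-5.65, 0.8] [-6.36, 1.23] [-7.03, 1.73] [-7.64, 2.29]
```

View pics/w4.png

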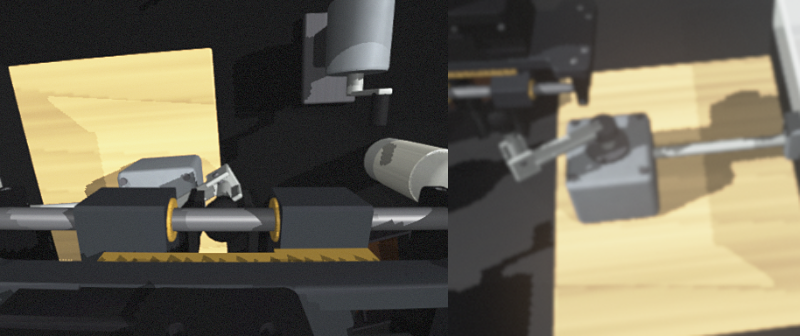

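The wrist view shows the crank following, with the cheeks under the fingers at (228,183), the knob still held at the same width, and about 3.5 N. I'll continue.

```bash
python3 -m inch '[{"hand":1,"slide":[-0.82,-0.16,0],"yaw":0},{"hand":1,"slide":[-1.65,-0.21,0],"yaw":0},{"hand":1,"slide":[-2.48,-0.17,0],"yaw":0},{"hand":1,"slide":[-3.31,-0.05,0],"yaw":0},{"hand":1,"slide":[-4.11,0.16,0],"yaw":0},{"hand":1,"slide":[-4.9,0.44,0],"yaw":0},{"hand":1,"slide":[-5.65,0.8,0],"yaw":0},{"hand":1,"slide":[-6.36,1.23,0],"yaw":0},{"hand":1,"slide":[-7.03,1.73,0],"yaw":0},{"hand":1,"slide":[-7.64,2.29,0],"yaw":0}]'; python3 circ.py 3.06 10
```

```text
time_s: 7.88
tcp_pos: [0.4472, -0.2193, 0.2562]
ee_rot: [[0.941, -0.337, -0.0], [-0.337, -0.941, -0.0], [-0.0, 0.0, -1.0]]
wrist_force: [2.1, -1.5, -3.3]
gripper_width: 0.301
crank now 2.104929234921258 R 0.08349811950033957
[-0.55, 0.58] [-1.02, 1.22] [-1.43, 1.91] [-1.77, 2.64] [-2.04, 3.39] [-2.23, 4.17] [-2.36, 4.96] [-2.4, 5.76] [-2.37, 6.56] [-2.26, 7.35]
```

```bash
python3 -m inch '[{"hand":1,"slide":[-0.55,0.58,0],"yaw":0},{"hand":1,"slide":[-1.02,1.22,0],"yaw":0},{"hand":1,"slide":[-1.43,1.91,0],"yaw":0},{"hand":1,"slide":[-1.77,2.64,0],"yaw":0.02},{"hand":1,"slide":[-2.04,3.39,0],"yaw":0.04},{"hand":1,"slide":[-2.23,4.17,0],"yaw":0.06},{"hand":1,"slide":[-2.36,4.96,0],"yaw":0.08},{"hand":1,"slide":[-2.4,5.76,0],"yaw":0.08},{"hand":1,"slide":[-2.37,6.56,0],"yaw":0.08},{"hand":1,"slide":[-2.26,7.35,0],"yaw":0.08}]'; python3 circ.py 3.2 4; python3 - <<'E'
from h import *
s=sense();w=capture("wrist");t=capture("scene")
cv2.imwrite("pics/w5.png",np.hstack([cv2.resize(w,(448,336)),cv2.resize(t[100:300,90:300],(352,336))]))
E
```

```text
time_s: 9.12
tcp_pos: [0.425, -0.1455, 0.2562]
ee_rot: [[0.965, -0.261, -0.001], [-0.261, -0.965, 0.0], [-0.001, 0.0, -1.0]]
wrist_force: [-0.6, -3.0, -2.6]
gripper_width: 0.301
crank now 3.0640811750879893 R 0.08344403886536131
[0.02, 0.29] [0.09, 0.56] [0.17, 0.84] [0.25, 1.11]
```

View pics/w5.png

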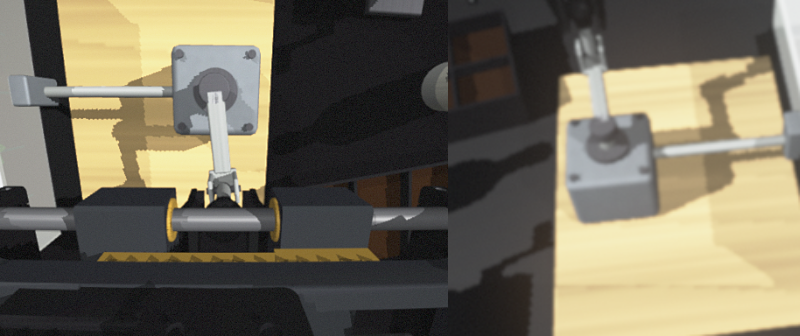

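The arm is now pointing almost opposite: hub at (215,95), cheeks at (224,185), with a slight tilt left. I'll push on gently to the stop.

```bash
python3 -m inch '[{"hand":1,"slide":[0.02,0.29,0],"yaw":0},{"hand":1,"slide":[0.09,0.56,0],"yaw":0},{"hand":1,"slide":[0.14,0.75,0],"yaw":0},{"hand":1,"slide":[0.14,0.75,0],"yaw":0},{"hand":1,"slide":[0.14,0.75,0],"yaw":0}]'; python3 circ.py 3.3 4
```

```text
time_s: 9.85
tcp_pos: [0.4267, -0.1385, 0.2562]
ee_rot: [[0.965, -0.261, 0.0], [-0.261, -0.965, 0.0], [0.0, -0.0, -1.0]]
wrist_force: [1.1, -1.1, -2.9]
gripper_width: 0.304
crank now 3.150831742624387 R 0.08336652383829776
[0.05, 0.31] [0.15, 0.61] [0.26, 0.9] [0.38, 1.19]
```

```bash
python3 -m inch '[{"hand":1,"slide":[0.05,0.25,0],"yaw":0},{"hand":1,"slide":[0.1,0.4,0],"yaw":0},{"hand":1,"slide":[0.1,0.4,0],"yaw":0}]'; python3 - <<'E'
from h import *
s=sense();print(s["tcp_pos"],s["wrist_force"]);w=capture("wrist")
cv2.imwrite("pics/w6.png",cv2.resize(w[60:300,150:400],None,fx=2,fy=2))
A=np.array([.507,-.161,.13]);print("axis px",proj("wrist",A,s))
E
```

```text
time_s: 10.22
tcp_pos: [0.4265, -0.1359, 0.2562]
ee_rot: [[0.966, -0.26, -0.004], [-0.26, -0.966, -0.003], [-0.003, 0.004, -1.0]]
wrist_force: [-1.9, -8.6, -2.9]
gripper_width: 0.303
[ 0.42646599 -0.1358934   0.25620864] [-1.92453667 -8.63376333 -2.91499572]
axis px [257.2904083   95.83120739]
```

View pics/w6.png

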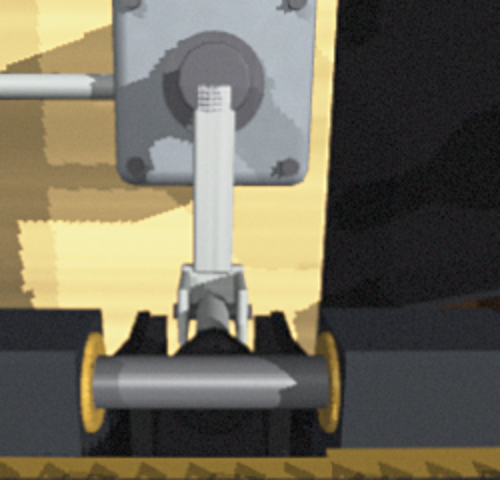

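The force has risen to about 9 N over 2.6 mm, so the crank is at its stop. The arm is vertical in the picture at column 213 and the hub is in line with the tool. I'll fold the handle back along the arc.

```bash
python3 -m inch '[{"hand":1,"slide":[0.97,-0.26,-0.09],"yaw":0},{"hand":1,"slide":[1.9,-0.51,-0.36],"yaw":0},{"hand":1,"slide":[2.8,-0.75,-0.8],"yaw":0},{"hand":1,"slide":[3.63,-0.98,-1.4],"yaw":0},{"hand":1,"slide":[4.34,-1.17,-2.14],"yaw":0},{"hand":1,"slide":[4.92,-1.33,-3.0],"yaw":0},{"hand":1,"slide":[5.35,-1.44,-3.95],"yaw":0},{"hand":1,"slide":[5.6,-1.51,-4.96],"yaw":0},{"hand":1,"slide":[5.7,-1.53,-5.95],"yaw":0},{"hand":1,"slide":[5.7,-1.53,-6.0],"yaw":0}]'; python3 - <<'E'
from h import *
s=sense();print(s["tcp_pos"],s["wrist_force"]);w=capture("wrist");t=capture("scene")
cv2.imwrite("pics/w7.png",np.hstack([cv2.resize(w,(448,336)),cv2.resize(t[100:300,90:300],(352,336))]))
E
```

```text
time_s: 11.52
tcp_pos: [0.484, -0.1519, 0.1963]
ee_rot: [[0.966, -0.26, -0.003], [-0.26, -0.966, -0.004], [-0.002, 0.004, -1.0]]
wrist_force: [-1.4, -11.2, -1.4]
gripper_width: 0.305
[ 0.48399392 -0.15186923  0.19628222] [ -1.39963573 -11.21168824  -1.40158653]
```

View pics/w7.png

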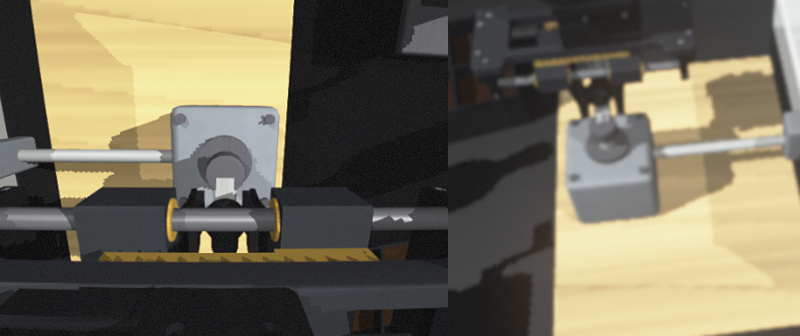

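The knob is at folded height (0.145) and the crank is pressed on its stop. I'll relax the side load, open and retreat upward.

```bash
python3 -m inch '[{"hand":1,"slide":[0,-0.2,-0.1],"yaw":0},{"hand":0,"slide":[0,-0.2,-0.1],"yaw":0},{"hand":0,"slide":[0,-0.2,-0.1],"yaw":0},{"hand":0,"slide":[0,-0.2,-0.1],"yaw":0},{"hand":0,"slide":[0,-0.2,-0.1],"yaw":0},{"hand":0,"slide":[0,-0.2,-0.1],"yaw":0},{"hand":0,"slide":[0,-0.2,-0.1],"yaw":0},{"hand":0,"slide":[0,-0.2,1],"yaw":0},{"hand":0,"slide":[0,-0.2,5],"yaw":0},{"hand":0,"slide":[0,-0.2,10],"yaw":0}]'; python3 -m inch '[{"hand":0,"slide":[-6,1.6,4],"yaw":0},{"hand":0,"slide":[-10,2.6,6],"yaw":0},{"hand":0,"slide":[-10,2.6,6],"yaw":0},{"hand":0,"slide":[-10,2.6,6],"yaw":0}]';python3 - <<'E'
from h import *
s=sense();w=capture("wrist");t=capture("top")
cv2.imwrite("pics/w8.png",np.hstack([cv2.resize(w,(448,336)),cv2.resize(t[180:300,240:370],(352,336))]))
A=np.array([.507,-.159])
for a in(2.877,):
  u=np.array([np.cos(a),np.sin(a)]);print([np.round(proj(c,[*(A+r*u),z],s)*(.875 if c=="wrist" else 1)).tolist() for c in("wrist","top") for r,z in((.025,.145),(.085,.153))])
E
```

```text
time_s: 12.88
tcp_pos: [0.4841, -0.1519, 0.2974]
ee_rot: [[0.965, -0.261, -0.002], [-0.261, -0.965, -0.0], [-0.002, 0.001, -1.0]]
wrist_force: [1.0, 0.4, -0.3]
gripper_width: 0.997
time_s: 13.38
tcp_pos: [0.3846, -0.1258, 0.3569]
ee_rot: [[0.965, -0.261, 0.002], [-0.261, -0.965, 0.0], [0.002, -0.001, -1.0]]
wrist_force: [-0.4, -0.7, -0.8]
gripper_width: 0.999
[[222.0, 74.0], [222.0, 127.0], [333.0, 270.0], [324.0, 313.0]]
```

View pics/w8.png

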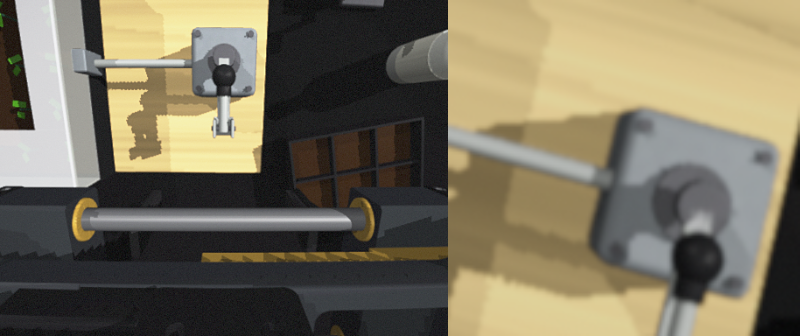

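The knob is at (224,76) in the wrist view and (332,271) in the top view. Both fall within 2 to 3 px of the prediction for a folded handle and open stop: (222,74) and (333,270). The gripper is clear.

```bash
python3 -c "from station import finish_job; print(finish_job())"
```

```text
the job is handed in; nothing more can be done
None
```

The job is done and handed in at about 13.4 s of the 51 s allowed; the hand-in reports no verdict.

- **Moves:** I gripped the ball knob, swung the handle upright along its 60 mm arc, and cranked it clockwise to the open stop. I then folded the handle back onto the arm, let go and backed away.
- **Open stop:** the side force at the knob rose to about 9 N over 2.6 mm, so the crank was against its stop. The tool position put the crank at about 3.15 rad or slightly more, with the handle still up.
- **Final pictures:** the knob and hinge lie within 2–3 px of where a folded handle on a fully open crank should be, in both the wrist and top views. The roof vent flap itself is not checked directly.
- **Robot clear:** the gripper is open, about 16 cm above and 10 cm back from where it let go, with no contact force beyond noise.
- **Disagreements:** the cameras' estimates of the knob and crank axis differed sideways by 3–5 mm, so I settled the axis from the grasp. The grip read 26 mm on the 28 mm ball throughout, but it held without slipping.

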